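Gather the spacers into the pick corner of a tote

TASK

First lift the glass sight gauge out of the handled blue tote, gently (grip it with no more than 40 N), and stand it softly upright on the rubber mat. Then pick the tote up clear of the bench (the bridge handle is there for that) and tilt it until all four steel spacers have slid together into the corner where the walls are cut low. Finish still holding the tote up in the gripper and tilted, with the spacers resting in that corner, and leave the other things on the bench where they are.

Things in the scene. Friction and masses are not known exactly. Their poses are not given: they have to be found in the camera images.
- tote: Loose open blue tote, 0.25-0.42 kg empty, 240 (x) x 170 (y) x 55 mm, walls and floor 5 mm. Origin: centre of underside, z up. A rigid bridge handle spans it along its x axis, over the middle, on end posts: bar 14 mm wide, 16 high, top 100 mm above the underside. At the +x +y corner both walls are cut down to 30 mm over the last 60 mm: the pick corner. It hangs level.
- handle (a point): Middle of the bridge handle bar: 92 mm straight above the tote's origin; grip the bar here across the tote's y axis.
- pick_corner (a point): The inner floor corner of the tote at its low-cut corner, at (115, 80, 5) mm in the tote's frame.
- sight_glass: Fragile gauge: upright cylinder 34 mm in diameter, 90 mm tall, 0.13 kg, clear glass with aluminium end caps. Origin: centre of underside, z up. Starts standing on the tote's floor, its axis 35-51 mm beside the handle's centre line and up to 70 mm from the tote's middle along x; its top 40 mm stands above the walls and can be gripped from above along the tote's x axis.
- spacer0: One of four equal steel spacers: a disc 24 mm in diameter, 12 mm thick, 36 g, with a dark bore. Origin: centre of its underside. All lie flat, loose on the tote's floor at the start; oiled, they begin to slide at a tilt of 7 to 10 degrees, and 25 to 35 degrees towards the corner brings them there.
- spacer1: One of four equal steel spacers: a disc 24 mm in diameter, 12 mm thick, 36 g, with a dark bore. Origin: centre of its underside. All lie flat, loose on the tote's floor at the start; oiled, they begin to slide at a tilt of 7 to 10 degrees, and 25 to 35 degrees towards the corner brings them there.
- spacer2: One of four equal steel spacers: a disc 24 mm in diameter, 12 mm thick, 36 g, with a dark bore. Origin: centre of its underside. All lie flat, loose on the tote's floor at the start; oiled, they begin to slide at a tilt of 7 to 10 degrees, and 25 to 35 degrees towards the corner brings them there.
- spacer3: One of four equal steel spacers: a disc 24 mm in diameter, 12 mm thick, 36 g, with a dark bore. Origin: centre of its underside. All lie flat, loose on the tote's floor at the start; oiled, they begin to slide at a tilt of 7 to 10 degrees, and 25 to 35 degrees towards the corner brings them there.
- mat: Black square rubber mat, fixed on the bench, 130 x 130 x 6 mm, to the left or right of the tote. Origin: centre of its underside, z up, edges along its x and y.
- small_bin: Bystander: an empty open blue bin with no handle, 120 x 120 x 50 mm. Origin: centre of its underside.
- bearing: Bystander: a steel bearing ring lying flat, 72 mm outside diameter, 20 mm thick. Origin: centre of its underside.
- wrench: Bystander: a steel wrench lying flat. Origin: about its middle.

How it is judged:
On the way, in this order (a step that is already met when the one before it is completed fails the run):
1. the sight gauge stands upright on the rubber mat, let go and still (angle between sight_glass's own z axis and vertical below 0.1 rad and z of sight_glass in the frame of mat between 0.003 and 0.012 m and x of sight_glass in the frame of mat between -0.065 and 0.065 m and y of sight_glass in the frame of mat between -0.065 and 0.065 m and linear speed of sight_glass below 0.03 m/s and contact force between the fingers and sight_glass below 0.3 N), for 0.2 s.
2. the tote is held tilted off the bench with all four spacers in the low-cut corner (contact force between the fingers and tote above 1 N and contact force between tote and small_bin below 0.3 N and contact force between tote and mat below 0.3 N and contact force between tote and sight_glass below 0.3 N and height (world z) of pick_corner above 0.03 m and angle between tote's own z axis and vertical between 0.12 and 1.05 rad and distance between each of spacer0, spacer1, spacer2, spacer3 and pick_corner below 0.092 m), for 0.2 s.
At the end, for the whole second after the job is handed in: The gauge stands upright (0.1 rad) on the mat, let go. The tote is in the fingers, touching no mat, gauge or bin, pick corner over 30 mm up, tilted 0.12 to 1.05 rad, all spacers within 92 mm of the inner pick corner, all still (30 mm/s) (all of step 1 and all of step 2 and linear speed of each of tote, spacer0, spacer1, spacer2, spacer3 below 0.03 m/s); the arm keeps its last pose, push and grip.
It fails at once if the sight gauge is gripped too hard (over 50 N a finger, both fingers added) (contact force between the fingers and sight_glass above 100 N).
It fails at once if the sight gauge is dropped or banged down (contact force between sight_glass and mat above 60 N or (contact force between the fingers and sight_glass below 0.3 N and linear speed of sight_glass above 0.6 m/s)).
It fails at once if another thing on the bench is disturbed (distance of any of small_bin, bearing, wrench from where it was at the start of the episode above 0.03 m).
It also fails if it takes over 61 s, if anything falls off the work surface, if the arm or the gripper's body presses on something with over 40 N, if the wrist force passes 120 N, or if a joint passes its speed limit or range.

ROBOT

A 7-joint arm with a two-finger parallel gripper is mounted at the origin on the work surface. World frame = base frame: x ahead of the robot, y to its left, z up, the work surface at z = 0. Lengths are in m, angles in rad, forces in N, time in s.
With the tool pointing down it reaches from about 0.35 to 0.9 m from the base axis. Payload 8.1 kg.
Tool frame: the origin (TCP) lies midway between the tips of the shut fingers; the grasp point (between the pads) lies 19 mm behind it; z points along the fingers, x is the direction in which the jaws open and shut, and the axes are right-handed (so a half turn about z gives the same grasp; the last joint's range is limited). The gripper opens to 92 mm and grips with 3 to 60 N. Pads are 19 mm wide; open, the fingers measure 130 mm over their backs; the gripper's body (75 mm by 190 mm) begins 47 mm behind the grasp point.
Start: joints at [1.064, 0.434, 0.025, 1.573, -0.012, 1.134, -0.075], TCP at [0.246, -0.575, 0.227] pointing down, gripper open.
Joint ranges: [-2.62, 2.62], [-0.44, 2.09], [-1.27, 1.32], [0.08, 2.57], [-1.32, 4.46], [0.12, 2], [-2.74, 2.74]. Speed limits (rad/s): [2.22, 2.22, 3.01, 3.01, 3.14, 3.14, 3.14].

INTERFACE

Orientations are given as a rotation vector (axis times angle).
In Python, from cell import arm gives the robot as it stands.
- The arm moves only by the tool jog_arm, never from a script. Its argument "commands" is a list of rows, each an object with "translation": the shift along the tool's x, y, z in mm, a list of three; "turn": the turn, a rotation vector about the tool's x, y, z in rad, a list of three. A call has 1 to 12 rows; each row is the pose to reach, as a shift and turn from the pose commanded when the call began, along the tool's axes at that moment; what a row does not reach only later rows make up. A row lasts 1/12 s, in which the tool goes at most 41.7 mm and 7.16 degrees, less where a joint would pass 70% of its speed; a pose out of reach is approached as far as the arm can. A call with a gripper value outside its range is refused whole. "claw" is the closure, from -1 (fully open) to 1 (shut), so that 0 is half open, set as the call begins (left out, the last holds). The fingers move at their own pace and stop on an object; "grip_force" is the grip in N (left out, the last holds). Time passes only in rows, so rows that repeat a pose let the fingers close. It gives the time, the measured TCP pose, the force and the opening at its end, in the units of the state.
- arm.observe(): the state, without advancing time (a new reading comes with each control period).
- arm.get_image(name): name is "scene" or "top"; returns the picture (384x512x3 uint8, blue, green, red); there is no depth.
- arm.camera_info(name): a dict with "vertical_fov" (degrees; the focal length in pixels is half the picture's height over the tangent of half this angle, whatever the lens; pixels are square), "cx", "cy" (the principal point, pixels), "eye" and "rotation" of the camera in the world. Camera axes: x right, y up, looking along -z (the intrinsics and any distortion apply to the point x, -y, -z); pixel columns grow to the right and rows downward; lengths in m; the calibration is good to about 2 mm. A picture is of the moment at which its call begins. camera_info takes no time and is no camera call.
- arm.sign_off(): hands the job in, once; it reports no verdict.
Trained networks look in the newest picture that a camera, given by its name, has taken for a name from the list of things; names that differ only in an ending like _2 or _b are one class to them, and where a whole thing is asked for, a point or a joint stands for the part that bears it (a point fixed in the world has none). Each returns a list of dicts, best first, with "confidence" (0 to 1); they miss things now and then, are a little off and sometimes report something else, mostly with a low value. They report only what shows in the picture. A call takes as long as a camera call.
- arm.trace(camera, query): "region" (384x512 bool, what is visible of it) and "box" ([left, top, width, height] in pixels, round what is visible of it).
- arm.landmark_of(camera, query): "at" ([column, row] in pixels: a listed point, or the origin of a listed thing).
The state is a dict: "clock": time; "joints": joint angles; "dq": joint speeds; "joint_efforts": joint torques, N m; "position": TCP position; "ee_rot": TCP orientation; "force": force on the tool from outside, world axes, zero at the start; "ft_torque": the same for the moment, N m; "width": opening from 0.0 (shut) to 1.0 (fully open).
Only numpy, scipy, OpenCV 4.12 (cv2) and the standard library are available. Lean on these libraries where they do the work, as an engineer would, in place of code of your own. Each camera call takes 0.05 s, during which the arm holds its last target. There are 200 camera calls.

## Working session

There is one attempt and no reset: what is moved stays moved. The work goes in short steps, Python scripts to look and compute and a tool call to move; the robot and the scene stay as the last step left them, time stands still between calls to the robot, and variables do not carry over. Pictures are saved under pics/ and viewed, about 8 in all and at most 12, crops included, and the job is handed in when it is done.

Besides the shell and the picture viewer there is one more tool, called after ">>>" by a JSON object that holds its "fn" and its "kwargs". jog_arm: Moves the arm, as the interface text tells. Its arguments: {"type":"object","properties":{"commands":{"type":"array","items":{"type":"object","properties":{"translation":{"type":"array","items":{"type":"number"}},"turn":{"type":"array","items":{"type":"number"}}}}},"claw":{"type":"number"},"grip_force":{"type":"number"}},"required":["commands"]}

```bash
mkdir -p pics; ls
python3 - <<'E'
from cell import arm
import cv2, numpy as np
for n in ("scene","top"):
    im=arm.get_image(n); cv2.imwrite(f"pics/{n}0.png",im); print(n,arm.camera_info(n))
    for q in ("tote","handle","pick_corner","sight_glass","mat","small_bin","bearing","wrench","spacer0"):
        r=arm.landmark_of(n,q); print(q,[(np.round(d["at"],1).tolist(),round(d["confidence"],2)) for d in r[:5]])
print(arm.observe())
E
```

```text
pics
scene {'vertical_fov': 57.646858027019086, 'cx': 258.4292508126344, 'cy': 193.0864156372624, 'eye': array([ 1.19932729, -0.34394187,  0.58652546]), 'rotation': array([0.84875944, 0.54579764, 0.99573371])}
tote [([268.6, 204.5], 0.88), ([284.8, 206.4], 0.16)]
handle [([267.6, 173.3], 0.78)]
pick_corner [([268.9, 177.2], 0.61)]
sight_glass [([252.0, 191.9], 0.69)]
mat [([128.2, 229.4], 0.75)]
small_bin [([348.2, 168.0], 0.77)]
bearing [([380.0, 213.5], 0.63)]
wrench [([183.7, 295.9], 0.55)]
spacer0 [([269.6, 217.4], 0.63), ([285.5, 204.4], 0.52), ([288.5, 192.3], 0.42)]
top {'vertical_fov': 51.916924816291996, 'cx': 253.76442895114934, 'cy': 197.44254506094632, 'eye': array([0.50289358, 0.00111998, 1.00216399]), 'rotation': array([ 0.06809849, -0.05528981, -1.5938722 ])}
tote [([245.4, 234.5], 0.84)]
handle [([241.9, 230.2], 0.65)]
pick_corner [([224.3, 283.1], 0.74)]
sight_glass [([259.4, 244.7], 0.71)]
mat [([398.8, 256.7], 0.61), ([270.7, 231.9], 0.57)]
small_bin [([119.6, 244.1], 0.66)]
bearing [([146.3, 164.1], 0.71)]
wrench [([362.1, 151.3], 0.56)]
spacer0 [([226.6, 216.1], 0.57), ([270.2, 231.0], 0.56), ([361.9, 152.5], 0.51), ([255.0, 206.7], 0.44), ([214.3, 237.2], 0.43)]
{'clock': 1.0, 'joints': array([ 1.06443297,  0.43447317,  0.02503333,  1.57319748, -0.01157902,
        1.13399754, -0.07510287]), 'dq': array([-9.25219400e-04, -7.53148807e-04, -6.61027802e-05, -2.49612979e-04,
        1.42303840e-03,  7.37087661e-04,  3.08433940e-04]), 'joint_efforts': array([-7.89302840e-05, -6.67688012e+01,  9.84577797e-01, -3.14820063e+01,
       -6.04673079e-02,  3.28381208e-02,  1.10458504e-04]), 'position': array([ 0.24550976, -0.5747808 ,  0.22675989]), 'ee_rot': array([ 2.62159934e+00, -1.73100093e+00,  6.22141702e-05]), 'force': array([ 0.74192752, -0.05260097, -0.59585289]), 'ft_torque': array([-8.83011078e-05, -2.02849739e-02,  8.79367369e-03]), 'width': 1.0005863356226563}
```

Run:
```python
import cv2
t=cv2.imread("pics/top0.png"); s=cv2.imread("pics/scene0.png")
cv2.imwrite("pics/t1.png",cv2.resize(t[120:320,70:470],(800,400),interpolation=cv2.INTER_CUBIC))
cv2.imwrite("pics/s1.png",cv2.resize(s,(768,576)))
```

```text
(no output)
```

View pics/t1.png

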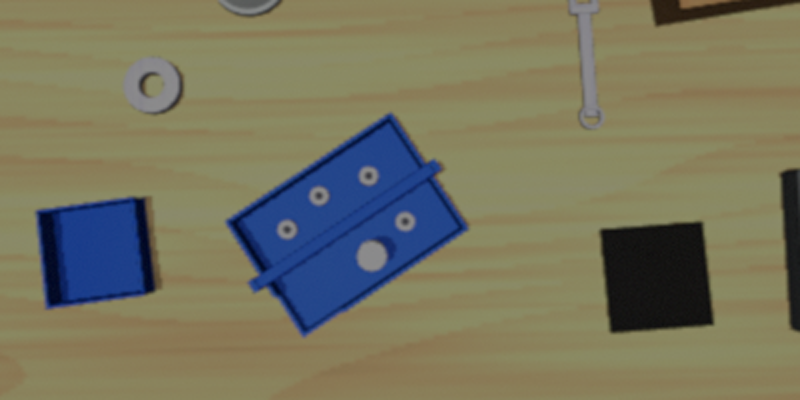

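View pics/s1.png

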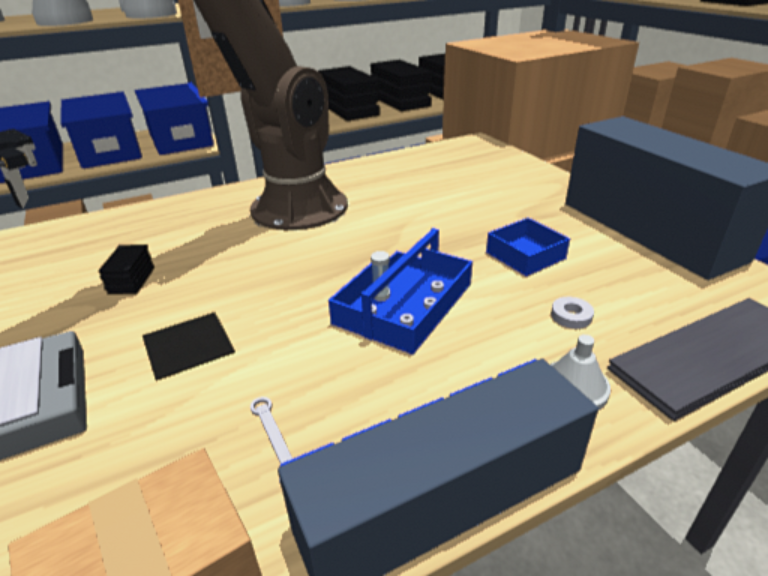

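The top view shows the tote at crop (228–467, 114–333) with its handle running from (255,285) to (435,167). The glass is at (372,255), the mat at (657,277) and the bin at (97,252). The low-cut corner is the bottom one, at (305,333). In the scene view the tote is unobstructed, and the gauge stands behind the handle at (380,270).

```bash
cat > h.py <<'E'
from cell import arm
import cv2, numpy as np
from scipy.spatial.transform import Rotation as R
def K(n):
    c=arm.camera_info(n); f=192/np.tan(np.radians(c["vertical_fov"])/2)
    return f,c["cx"],c["cy"],np.array(c["eye"]),R.from_rotvec(c["rotation"]).as_matrix()
def proj(n,P):
    f,cx,cy,e,M=K(n); q=(np.atleast_2d(P)-e)@M
    return np.c_[cx+f*q[:,0]/-q[:,2], cy-f*q[:,1]/-q[:,2]]
def ray(n,uv,z):
    f,cx,cy,e,M=K(n); d=M@np.array([(uv[0]-cx)/f,-(uv[1]-cy)/f,-1]); return e+d*(z-e[2])/d[2]
E
python3 - <<'E'
from h import *
from scipy.optimize import minimize, least_squares
c=lambda u,v:np.array([u/2+70,v/2+120])
for nm,uv,z in [("A",c(391,114),.055),("B",c(228,221),.055),("pick",c(305,333),.03),("D",c(467,228),.055),("h+",c(255,285),.1),("h-",c(435,167),.1),("glass top",c(372,255),.095),("mat",c(657,277),.006),("bin",c(97,252),.05)]:
    print(nm,ray("top",uv,z).round(4))
# silhouette fit
masks={}
for n in("top","scene"):
    im=cv2.imread(f"pics/{n}0.png"); r=arm.trace(n,"tote")[0]
    b=im[...,0].astype(int)-im[...,2]>40
    masks[n]=b&cv2.dilate(r["region"].astype(np.uint8),np.ones((5,5))).astype(bool); print(n,r["box"],masks[n].sum(),r["region"].sum())
def pts(hx,hy,z0,z1,cxy=(0,0)): return np.array([[cxy[0]+a*hx,cxy[1]+b*hy,z] for a in(-1,1) for b in(-1,1) for z in(z0,z1)])
# prisms: low box, full-height arms, handle
prisms=[pts(.12,.085,0,.03),pts(.12,.0025,.0,.055,(0,-.0825)),pts(.0025,.085,0,.055,(-.1175,0)),pts(.09,.0025,0,.055,(-.03,.0825)),pts(.0025,.055,0,.055,(.1175,-.03)),pts(.12,.007,.084,.1),pts(.005,.007,0,.1,(.115,0)),pts(.005,.007,0,.1,(-.115,0))]
def cost(p,w=("top","scene")):
    t=0
    for n in w:
        m=np.zeros((384*4,512*4),np.uint8)
        for q in prisms:
            X=R.from_euler("z",p[2]).apply(q)+[p[0],p[1],0]
            cv2.fillConvexPoly(m,cv2.convexHull((proj(n,X)*4+2).astype(np.int32)),1)
        m=cv2.resize(m*1.0,(512,384),interpolation=cv2.INTER_AREA)
        g=cv2.morphologyEx(masks[n].astype(np.uint8),cv2.MORPH_CLOSE,np.ones((9,9)))
        t+=np.abs(m-g).sum()
    return t
c0=(ray("top",c(255,285),.1)+ray("top",c(435,167),.1))/2
d=ray("top",c(255,285),.1)-ray("top",c(435,167),.1); y0=np.arctan2(d[1],d[0])
best=None
for w in(("top",),("top","scene")):
  for yy in(y0,y0+np.pi):
    x0=np.array([c0[0],c0[1],yy]); S=np.vstack([x0,x0+[.01,0,0],x0+[0,.01,0],x0+[0,0,.06]])
    r=minimize(cost,x0,args=(w,),method="Nelder-Mead",options=dict(initial_simplex=S,xatol=1e-4,fatol=.5)); print(w,r.x.round(4),r.fun)
    if yy==y0:p=r.x
inv=lambda P:R.from_euler("z",-p[2]).apply(np.array(P)-[p[0],p[1],0])
print("glass in tote",inv(ray("top",c(372,255),.095)))
for s in [(287,229),(318,196),(368,176),(405,221)]: print("spacer",inv(ray("top",c(*s),.017)).round(3))
for n in ("top","scene"):
    for q in ("mat","sight_glass"):
        r=arm.trace(n,q)[0]; print(n,q,r["box"],round(r["confidence"],2))
m=arm.trace("top","mat")[0]["region"].astype(np.uint8)
print(cv2.minAreaRect(np.argwhere(m)[:,::-1].astype(np.float32)))
E
```

```text
A [ 0.6262 -0.0216  0.055 ]
B [0.5019 0.177  0.055 ]
pick [0.364  0.0893 0.03  ]
D [ 0.4868 -0.1088  0.055 ]
h+ [0.4289 0.1387 0.1   ]
h- [ 0.558  -0.0693  0.1   ]
glass top [0.4594 0.0053 0.095 ]
mat [ 0.4196 -0.3491  0.006 ]
bin [0.4684 0.3361 0.05  ]
top [182.9, 178.0, 120.8, 111.9] 6541 6800
scene [221.7, 155.6, 92.1, 80.8] 4136 4108
('top',) [0.4947 0.0363 2.1297] 355.0625
('top',) [0.4961 0.0353 5.2741] 400.625
('top', 'scene') [0.4946 0.0362 2.1272] 589.3125Traceback (most recent call last):
  File "<stdin>", line 32, in <module>
    res = _minimize_neldermead(fun, x0, args, callback, bounds=bounds,
                               **options)
    fxr = func(xr)
    fx = function(np.copy(x), *(wrapper_args + args))
  File "<stdin>", line 21, in cost
  File "h.py", line 8, in proj
    f,cx,cy,e,M=K(n); q=(np.atleast_2d(P)-e)@M
                ~^^^
  File "h.py", line 5, in K
    c=arm.camera_info(n); f=192/np.tan(np.radians(c["vertical_fov"])/2)
ValueError: time passes only in moves, steps and waits
```

```bash
sed -i 's/^def K/import functools\n@functools.cache\ndef K/' h.py
python3 - <<'E'
from h import *
p=[.4946,.0362,2.127]
inv=lambda P:R.from_euler("z",-p[2]).apply(np.array(P)-[p[0],p[1],0])
for n in ("top","scene"):
    for q in ("mat","sight_glass"):
        r=arm.trace(n,q)[0]; m=r["region"].astype(np.uint8)
        print(n,q,np.round(r["box"],1),round(r["confidence"],2),m.sum(),cv2.minAreaRect(np.argwhere(m)[:,::-1].astype(np.float32)))
print("glass proj top/bottom at scene",proj("scene",[[.4594,.0053,.095],[.4594,.0053,.005]]),"top",proj("top",[[.4594,.0053,.095],[.4594,.0053,.005]]))
print("mat proj scene",proj("scene",[.4196,-.3491,.006]))
im=cv2.imread("pics/scene0.png"); cv2.imwrite("pics/s2.png",cv2.resize(im[150:250,210:330],(720,600),interpolation=cv2.INTER_CUBIC))
for s in [(287,229),(318,196),(368,176),(405,221)]: print("spacer",inv(ray("top",np.array(s)/2+[70,120],.017)).round(3))
o=arm.observe(); print(o["clock"]);
E
```

```text
top mat [372.2 232.9  56.1  52.8] 0.81 2717 ((397.7499694824219, 258.25), (52.46040725708008, 53.45745849609375), 85.60128784179688)
top sight_glass [249.9 238.6  14.2  18.8] 0.45 178 ((255.50001525878906, 247.50001525878906), (14.142135620117188, 14.142135620117188), 45.0)
scene mat [ 95.9 208.8  61.4  45.1] 0.62 1632 ((125.29998779296875, 230.4000244140625), (31.306547164916992, 55.3398551940918), 71.56504821777344)
scene sight_glass [248.1 166.1   9.9  37.4] 0.51 241 ((253.0, 184.0), (32.0, 12.0), 90.0)
glass proj top/bottom at scene [[252.88744057 170.09441737]
 [253.92567725 196.95330361]] top [[255.98118805 247.47922896]
 [256.10490135 245.74632023]]
mat proj scene [[124.73216366 227.44897155]]
spacer [ 0.066 -0.036  0.017]
spacer [ 0.011 -0.049  0.017]
spacer [-0.055 -0.036  0.017]
spacer [-0.063  0.037  0.017]
1.3
```

View pics/s2.png

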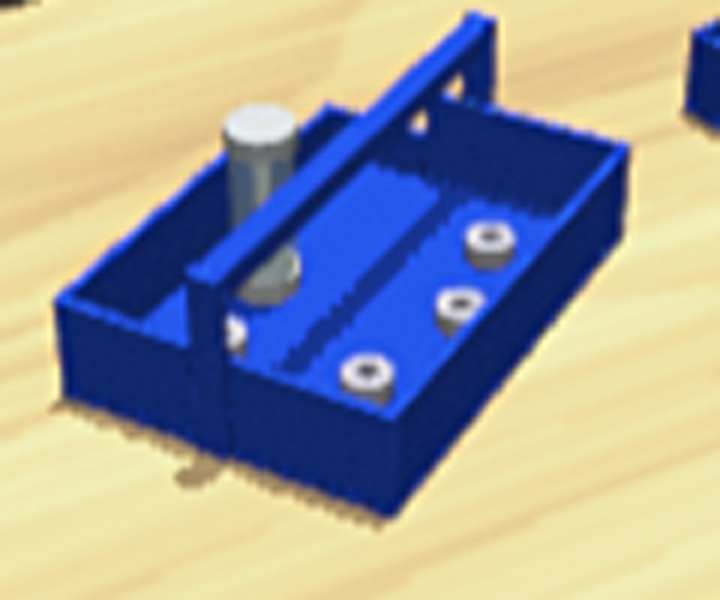

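The crop confirms the gauge behind the handle, its top centre at (261,125), which agrees with the top-camera position to within 1 px. Three spacers are in front of the handle and one is behind the left post. The far-left corner is the low one.

```bash
cat >> h.py <<'E'
def rel(pos,yaw_deg,tilt=None):
    """tool x at world yaw, pointing down, optionally pre-rotated by world Rotation tilt"""
    o=arm.observe(); R0=R.from_rotvec(o["ee_rot"])
    a=np.radians(yaw_deg); T=R.from_matrix(np.array([[np.cos(a),np.sin(a),0],[np.sin(a),-np.cos(a),0],[0,0,-1]]).T.copy())
    T=R.from_matrix(np.array([[np.cos(a),np.sin(a),0],[np.sin(a),-np.cos(a),0],[0,0,-1]]))
    if tilt is not None: T=tilt*T
    print("clock",o["clock"],"pos",o["position"].round(4),"q",o["joints"].round(2),"F",o["force"].round(1),"w",round(o["width"],3))
    print("translation",(R0.inv().apply(np.array(pos)-o["position"])*1e3).round(1),"turn",(R0.inv()*T).as_rotvec().round(4))
E
python3 -c "
from h import *
rel([.4594,.0053,.2],-58.1)"
```

```text
clock 1.3 pos [ 0.2456 -0.5747  0.2267] q [ 1.06  0.43  0.02  1.57 -0.01  1.13 -0.08] F [-0.7 -0.7  0.8] w 1.0
translation [-449.4 -424.5   26.7] turn [ 0.    -0.    -0.153]
```

>>> {"fn": "jog_arm", "kwargs": {"commands": [{"translation":[-30,-28,2],"turn":[0,0,-0.01]},{"translation":[-60,-56,4],"turn":[0,0,-0.02]},{"translation":[-90,-85,6],"turn":[0,0,-0.03]},{"translation":[-120,-113,7],"turn":[0,0,-0.04]},{"translation":[-150,-141,9],"turn":[0,0,-0.05]},{"translation":[-180,-170,11],"turn":[0,0,-0.06]},{"translation":[-210,-198,12],"turn":[0,0,-0.07]},{"translation":[-240,-226,14],"turn":[0,0,-0.08]},{"translation":[-270,-255,16],"turn":[0,0,-0.09]},{"translation":[-300,-283,18],"turn":[0,0,-0.1]},{"translation":[-330,-311,20],"turn":[0,0,-0.11]},{"translation":[-360,-340,21],"turn":[0,0,-0.12]}], "claw": -1, "grip_force": 20}}

```text
clock: 2.3
position: [0.4169, -0.1084, 0.2059]
ee_rot: [2.721, -1.57, 0.001]
force: [-0.2, -0.3, 0.9]
width: 1.0
```

```bash
python3 -c "
from h import *
rel([.4594,.0053,.15],-58.1)"
```

```text
clock 2.3 pos [ 0.4169 -0.1084  0.2059] q [ 0.39  0.16 -0.3   2.03  0.06  0.96 -0.98] F [-0.2 -0.3  0.9] w 1.0
translation [-77.2 -93.7  55.9] turn [-0.0003 -0.0007 -0.033 ]
```

>>> {"fn": "jog_arm", "kwargs": {"commands": [{"translation":[-26,-31,10],"turn":[0,0,-0.015]},{"translation":[-52,-62,28],"turn":[0,0,-0.033]},{"translation":[-77,-94,46],"turn":[0,0,-0.033]},{"translation":[-77,-94,56],"turn":[0,0,-0.033]},{"translation":[-77,-94,56],"turn":[0,0,-0.033]}]}}

```text
clock: 2.72
position: [0.4591, 0.0063, 0.1479]
ee_rot: [2.75, -1.518, -0.005]
force: [-1.5, -0.6, 0.4]
width: 1.0
```

```bash
python3 -c "
from h import *
rel([.4594,.0053,.063],-58.1)
im=arm.get_image('scene'); cv2.imwrite('pics/s3.png',cv2.resize(im[100:260,180:360],(720,640))[:600])"
```

```text
clock 2.7167 pos [0.4591 0.0063 0.1479] q [ 0.18  0.29 -0.37  2.04  0.14  0.84 -1.28] F [-1.5 -0.6  0.4] w 1.0
translation [ 1.2  0.2 84.9] turn [0.0017 0.0023 0.0052]
```

View pics/s3.png

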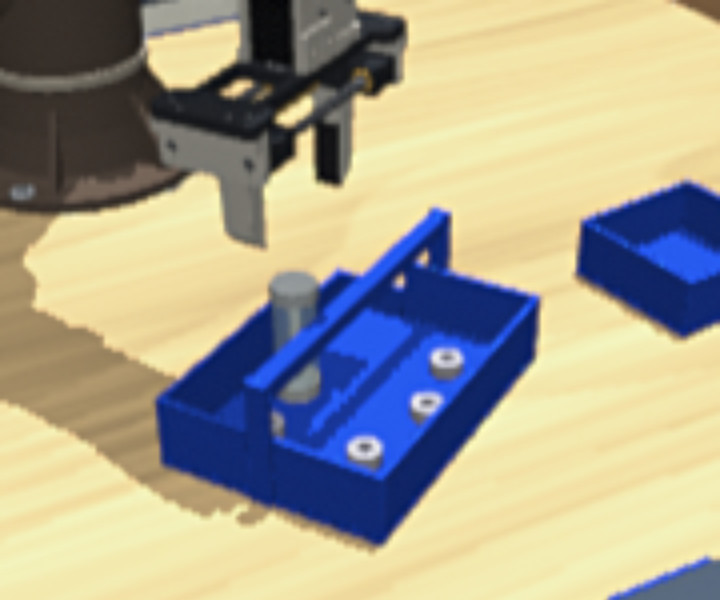

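The open jaws straddle the gauge, whose top is at (295,285), along the tote's x axis. They are clear of the handle. I'll descend.

>>> {"fn": "jog_arm", "kwargs": {"commands": [{"translation":[1,0,20],"turn":[0,0,0]},{"translation":[1,0,40],"turn":[0,0,0]},{"translation":[1,0,60],"turn":[0,0,0]},{"translation":[1,0,75],"turn":[0,0,0]},{"translation":[1,0,85],"turn":[0,0,0]},{"translation":[1,0,85],"turn":[0,0,0]},{"translation":[1,0,85],"turn":[0,0,0]}]}}

```text
clock: 3.35
position: [0.4603, 0.0017, 0.0652]
ee_rot: [2.745, -1.527, 0.0]
force: [0.1, 0.1, 0.3]
width: 1.0
```

>>> {"fn": "jog_arm", "kwargs": {"commands": [{"translation":[0,0,0]},{"translation":[0,0,0]},{"translation":[0,0,0]},{"translation":[0,0,0]},{"translation":[0,0,0]},{"translation":[0,0,0]},{"translation":[0,0,0]},{"translation":[0,0,0]},{"translation":[0,0,0]}], "claw": 1, "grip_force": 20}}

```text
schema error: expected keys translation, turn
```

```bash
python3 -c "
from h import *
o=arm.observe(); rel(o['position']+[0,0,.13],-58.1)
u=arm.trace('scene','sight_glass'); print([(np.round(d['box']),d['confidence']) for d in u])"
```

```text
clock 3.35 pos [0.4603 0.0017 0.0652] q [ 0.14  0.42 -0.33  2.12  0.22  0.64 -1.36] F [0.1 0.1 0.3] w 1.0
translation [ 1.0e-01  0.0e+00 -1.3e+02] turn [ 0.0003 -0.0004 -0.0014]
[(array([249., 168.,   9.,  36.]), 0.7)]
```

>>> {"fn": "jog_arm", "kwargs": {"commands": [{"translation":[-3.5,0,2],"turn":[0,0,0]},{"translation":[-3.5,0,2],"turn":[0,0,0]},{"translation":[-3.5,0,2],"turn":[0,0,0]}]}}

```text
clock: 3.65
position: [0.4586, 0.0058, 0.0633]
ee_rot: [-2.746, 1.525, -0.001]
force: [0.5, 0.1, 0.0]
width: 1.003
```

>>> {"fn": "jog_arm", "kwargs": {"commands": [{"translation":[0,0,0],"turn":[0,0,0]},{"translation":[0,0,0],"turn":[0,0,0]},{"translation":[0,0,0],"turn":[0,0,0]},{"translation":[0,0,0],"turn":[0,0,0]},{"translation":[0,0,0],"turn":[0,0,0]},{"translation":[0,0,0],"turn":[0,0,0]},{"translation":[0,0,0],"turn":[0,0,0]},{"translation":[0,0,0],"turn":[0,0,0]},{"translation":[0,0,0],"turn":[0,0,0]}], "claw": 1, "grip_force": 20}}

```text
clock: 4.4
position: [0.4583, 0.0056, 0.0627]
ee_rot: [2.746, -1.526, -0.0]
force: [0.2, -0.7, -0.5]
width: 0.398
```

```bash
python3 -c "
from h import *
o=arm.observe(); rel(o['position']+[0,0,.11],-58.1)"
```

```text
clock 4.4 pos [0.4583 0.0056 0.0627] q [ 0.13  0.42 -0.33  2.13  0.22  0.63 -1.37] F [ 0.2 -0.7 -0.5] w 0.398
translation [   0.    0. -110.] turn [ 0.0001 -0.     -0.0001]
```

>>> {"fn": "jog_arm", "kwargs": {"commands": [{"translation":[0,0,0],"turn":[0,0,0]},{"translation":[0,0,0],"turn":[0,0,0]},{"translation":[0,0,0],"turn":[0,0,0]},{"translation":[0,0,0],"turn":[0,0,0]}]}}

```text
clock: 4.73
position: [0.4583, 0.0056, 0.0627]
ee_rot: [2.746, -1.526, 0.0]
force: [0.4, -0.0, 0.2]
width: 0.367
```

>>> {"fn": "jog_arm", "kwargs": {"commands": [{"translation":[0,0,-5],"turn":[0,0,0]},{"translation":[0,0,-15],"turn":[0,0,0]},{"translation":[0,0,-30],"turn":[0,0,0]},{"translation":[0,0,-48],"turn":[0,0,0]},{"translation":[0,0,-66],"turn":[0,0,0]},{"translation":[0,0,-84],"turn":[0,0,0]},{"translation":[0,0,-100],"turn":[0,0,0]},{"translation":[0,0,-112],"turn":[0,0,0]},{"translation":[0,0,-120],"turn":[0,0,0]},{"translation":[0,0,-120],"turn":[0,0,0]}]}}

```text
clock: 5.57
position: [0.4592, 0.0058, 0.1848]
ee_rot: [-2.745, 1.525, -0.004]
force: [1.0, 0.2, -0.5]
width: 0.364
```

```bash
python3 -c "
from h import *
rel([.4196,-.3491,.16],-75)
im=arm.get_image('scene'); cv2.imwrite('pics/s4.png',cv2.resize(im[60:260,160:360],(600,600)))"
```

```text
clock 5.5667 pos [0.4592 0.0058 0.1848] q [ 0.19  0.24 -0.38  1.99  0.11  0.92 -1.26] F [ 1.   0.2 -0.5] w 0.364
translation [280.3 221.2  24.6] turn [-0.003  -0.0013  0.2949]
```

View pics/s4.png

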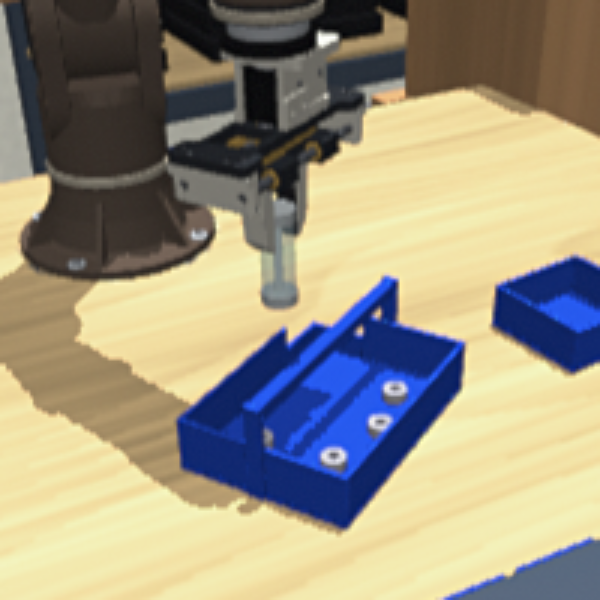

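The gauge hangs in the jaws at (280,250), clear of the tote. All four spacers are still in place, and the low-cut corner shows at (290,340). I'll carry it to the mat.

>>> {"fn": "jog_arm", "kwargs": {"commands": [{"translation":[10,8,0],"turn":[0,0,0]},{"translation":[32,25,0],"turn":[0,0,0]},{"translation":[58,46,0],"turn":[0,0,0]},{"translation":[84,66,0],"turn":[0,0,0]},{"translation":[110,87,0],"turn":[0,0,0]},{"translation":[136,107,0],"turn":[0,0,0]},{"translation":[162,128,0],"turn":[0,0,0]},{"translation":[188,148,0],"turn":[0,0,0]},{"translation":[214,169,0],"turn":[0,0,0]},{"translation":[240,189,0],"turn":[0,0,0]},{"translation":[262,207,0],"turn":[0,0,0]},{"translation":[280,221,0],"turn":[0,0,0]}]}}

```text
clock: 6.62
position: [0.4171, -0.3513, 0.1816]
ee_rot: [2.744, -1.528, -0.003]
force: [-0.2, -0.8, -0.8]
width: 0.362
```

>>> {"fn": "jog_arm", "kwargs": {"commands": [{"translation":[0,0,15],"turn":[0,0,0]},{"translation":[0,0,35],"turn":[0,0,0]},{"translation":[0,0,55],"turn":[0,0,0]},{"translation":[0,0,75],"turn":[0,0,0]},{"translation":[0,0,90],"turn":[0,0,0]},{"translation":[0,0,100],"turn":[0,0,0]},{"translation":[0,0,105],"turn":[0,0,0]},{"translation":[0,0,105],"turn":[0,0,0]},{"translation":[0,0,105],"turn":[0,0,0]}]}}

```text
clock: 7.37
position: [0.4188, -0.3489, 0.0779]
ee_rot: [2.746, -1.526, 0.0]
force: [-0.6, -0.3, -0.4]
width: 0.372
```

```bash
python3 -c "
from h import *
rel([.4196,-.3491,.064],-58.1)
im=arm.get_image('scene'); cv2.imwrite('pics/s5.png',cv2.resize(im[120:280,40:240],(750,600)))"
```

```text
clock 7.3667 pos [ 0.4188 -0.3489  0.0779] q [ 0.72  0.49 -0.17  1.92  0.12  0.74 -0.53] F [-0.6 -0.3 -0.4] w 0.372
translation [ 0.5 -0.6 13.9] turn [ 0. -0. -0.]
```

View pics/s5.png

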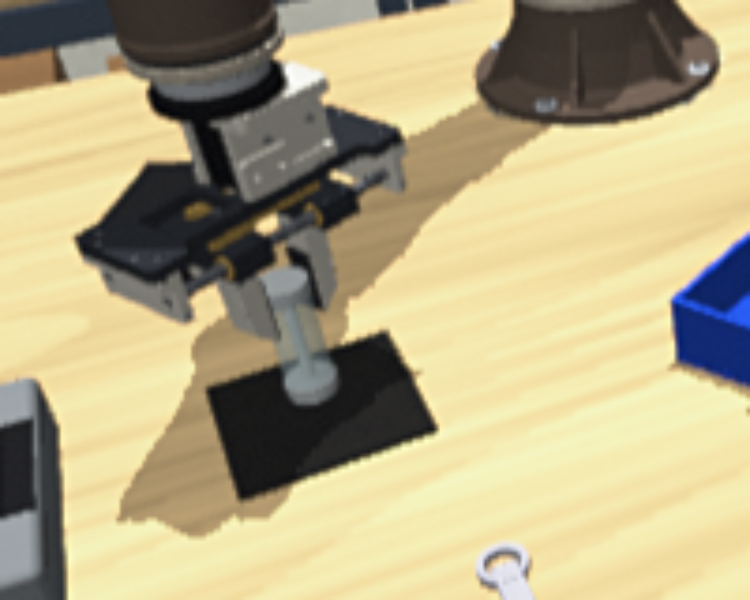

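The gauge hangs upright over the mat, its base at (311,385) and well inside the mat's edges. It leans only as the perspective predicts. I'll lower it slowly.

>>> {"fn": "jog_arm", "kwargs": {"commands": [{"translation":[0,0,3],"turn":[0,0,0]},{"translation":[0,0,6],"turn":[0,0,0]},{"translation":[0,0,8.5],"turn":[0,0,0]},{"translation":[0,0,10.5],"turn":[0,0,0]},{"translation":[0,0,11.5],"turn":[0,0,0]},{"translation":[0,0,12],"turn":[0,0,0]},{"translation":[0,0,12.5],"turn":[0,0,0]},{"translation":[0,0,13],"turn":[0,0,0]},{"translation":[0,0,13],"turn":[0,0,0]},{"translation":[0,0,13],"turn":[0,0,0]}]}}

```text
clock: 8.25
position: [0.4187, -0.3489, 0.0648]
ee_rot: [2.746, -1.526, 0.0]
force: [0.7, 0.5, -2.3]
width: 0.36
```

>>> {"fn": "jog_arm", "kwargs": {"commands": [{"translation":[0,0,0.3],"turn":[0,0,0]},{"translation":[0,0,0.6],"turn":[0,0,0]},{"translation":[0,0,0.9],"turn":[0,0,0]},{"translation":[0,0,1.2],"turn":[0,0,0]},{"translation":[0,0,1.2],"turn":[0,0,0]},{"translation":[0,0,1.2],"turn":[0,0,0]}]}}

```text
clock: 8.75
position: [0.4187, -0.3489, 0.0637]
ee_rot: [2.746, -1.525, 0.0]
force: [-1.5, 0.6, 2.4]
width: 0.365
```

>>> {"fn": "jog_arm", "kwargs": {"commands": [{"translation":[0,0,0.5],"turn":[0,0,0]},{"translation":[0,0,0.5],"turn":[0,0,0]},{"translation":[0,0,0.5],"turn":[0,0,0]}], "grip_force": 5}}

```text
clock: 9.0
position: [0.4189, -0.3489, 0.0634]
ee_rot: [2.746, -1.525, 0.001]
force: [-0.9, 1.2, 5.1]
width: 0.369
```

>>> {"fn": "jog_arm", "kwargs": {"commands": [{"translation":[0,0,0],"turn":[0,0,0]},{"translation":[0,0,0],"turn":[0,0,0]},{"translation":[0,0,0],"turn":[0,0,0]},{"translation":[0,0,0],"turn":[0,0,0]},{"translation":[0,0,0],"turn":[0,0,0]},{"translation":[0,0,0],"turn":[0,0,0]}], "claw": -1}}

```text
clock: 9.5
position: [0.4187, -0.3489, 0.063]
ee_rot: [2.746, -1.526, -0.0]
force: [0.3, -0.3, -0.2]
width: 0.751
```

>>> {"fn": "jog_arm", "kwargs": {"commands": [{"translation":[0,0,-5],"turn":[0,0,0]},{"translation":[0,0,-20],"turn":[0,0,0]},{"translation":[0,0,-40],"turn":[0,0,0]},{"translation":[0,0,-60],"turn":[0,0,0]},{"translation":[0,0,-80],"turn":[0,0,0]},{"translation":[0,0,-100],"turn":[0,0,0]},{"translation":[0,0,-120],"turn":[0,0,0]},{"translation":[0,0,-130],"turn":[0,0,0]}]}}

```text
clock: 10.17
position: [0.4195, -0.3494, 0.1958]
ee_rot: [2.746, -1.525, 0.005]
force: [0.5, -0.8, 0.7]
width: 0.998
```

```bash
python3 -c "
from h import *
rel([.4946,.0362,.16],31.9)
im=arm.get_image('scene'); cv2.imwrite('pics/s6.png',cv2.resize(im[100:260,50:340],(797,440)))
t=arm.get_image('top')
r=arm.trace('top','tote')[0]; print(r['box'])
old=cv2.imread('pics/top0.png'); d=(np.abs(t.astype(int)-old).max(2)>60); print('changed px in tote',d[178:290,183:304].sum())
"
```

```text
clock 10.1667 pos [ 0.4195 -0.3494  0.1958] q [ 0.74  0.35 -0.19  1.8   0.07  1.   -0.49] F [ 0.5 -0.8  0.7] w 0.998
translation [-287.8 -267.5   35.3] turn [ 1.4000e-03 -3.3000e-03 -1.5708e+00]
[184.6, 179.5, 119.4, 109.8]
changed px in tote 171
```

View pics/s6.png

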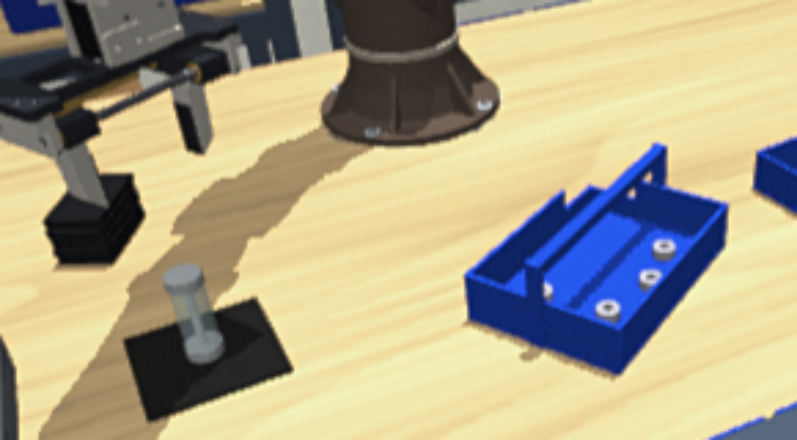

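The gauge stands free and upright on the mat, its base at (203,345). The tote is unmoved. Next I go to the handle.

>>> {"fn": "jog_arm", "kwargs": {"commands": [{"translation":[-10,-9,0],"turn":[0,0,-0.08]},{"translation":[-34,-31,2],"turn":[0,0,-0.18]},{"translation":[-58,-54,4],"turn":[0,0,-0.29]},{"translation":[-82,-76,6],"turn":[0,0,-0.4]},{"translation":[-106,-98,8],"turn":[0,0,-0.51]},{"translation":[-130,-121,10],"turn":[0,0,-0.62]},{"translation":[-154,-143,12],"turn":[0,0,-0.73]},{"translation":[-178,-165,14],"turn":[0,0,-0.84]},{"translation":[-202,-188,16],"turn":[0,0,-0.95]},{"translation":[-226,-210,18],"turn":[0,0,-1.06]},{"translation":[-250,-232,20],"turn":[0,0,-1.17]},{"translation":[-270,-251,22],"turn":[0,0,-1.28]}]}}

```text
clock: 11.32
position: [0.4882, 0.0154, 0.1696]
ee_rot: [-3.111, -0.427, 0.003]
force: [0.1, -0.6, -0.3]
width: 1.001
```

```bash
python3 -c "
from h import *
rel([.4946,.0362,.15],31.9)"
```

```text
clock 11.3167 pos [0.4882 0.0154 0.1696] q [ 0.33  0.34 -0.6   1.93  0.24  0.94 -0.1 ] F [ 0.1 -0.6 -0.3] w 1.001
translation [ 11.8 -18.3  19.6] turn [-0.0015  0.0014 -0.2841]
```

>>> {"fn": "jog_arm", "kwargs": {"commands": [{"translation":[6,-10,8],"turn":[0,0,-0.1]},{"translation":[12,-18,15],"turn":[0,0,-0.2]},{"translation":[12,-18,20],"turn":[0,0,-0.284]},{"translation":[12,-18,20],"turn":[0,0,-0.284]},{"translation":[12,-18,20],"turn":[0,0,-0.284]}]}}

```text
clock: 11.73
position: [0.4949, 0.0333, 0.1497]
ee_rot: [-3.024, -0.849, 0.004]
force: [-0.1, -1.0, 0.7]
width: 1.002
```

```bash
python3 -c "
from h import *
rel([.4946,.0362,.073],31.9)"
```

```text
clock 11.7333 pos [0.4949 0.0333 0.1497] q [ 0.33  0.39 -0.65  1.94  0.3   0.91  0.08] F [-0.1 -1.   0.7] w 1.002
translation [ 1.4 -2.5 76.7] turn [-0.0018  0.0022 -0.0094]
```

>>> {"fn": "jog_arm", "kwargs": {"commands": [{"translation":[1,-2,20],"turn":[0,0,-0.009]},{"translation":[1,-2,40],"turn":[0,0,-0.009]},{"translation":[1,-2,58],"turn":[0,0,-0.009]},{"translation":[1,-2,70],"turn":[0,0,-0.009]},{"translation":[1,-2,76],"turn":[0,0,-0.009]},{"translation":[1,-2,76.7],"turn":[0,0,-0.009]},{"translation":[1,-2,76.7],"turn":[0,0,-0.009]},{"translation":[1,-2,76.7],"turn":[0,0,-0.009]}]}}

```text
clock: 12.4
position: [0.4963, 0.0357, 0.0751]
ee_rot: [3.02, 0.865, 0.002]
force: [-0.7, -0.3, -0.3]
width: 1.0
```

```bash
python3 -c "
from h import *
rel([.4946,.0362,.073],31.9)"
```

```text
clock 12.4 pos [0.4963 0.0357 0.0751] q [ 0.27  0.49 -0.59  2.01  0.4   0.75 -0.01] F [-0.7 -0.3 -0.3] w 1.0
translation [-1.2 -1.3  2.1] turn [ 0.0006 -0.001   0.0011]
```

>>> {"fn": "jog_arm", "kwargs": {"commands": [{"translation":[-1,-1,1.5],"turn":[0,0,0]},{"translation":[-1,-1,1.5],"turn":[0,0,0]},{"translation":[-1,-1,1.5],"turn":[0,0,0]},{"translation":[-1,-1,1.5],"turn":[0,0,0]},{"translation":[-1,-1,1.5],"turn":[0,0,0]},{"translation":[-1,-1,1.5],"turn":[0,0,0]},{"translation":[-1,-1,1.5],"turn":[0,0,0]},{"translation":[-1,-1,1.5],"turn":[0,0,0]},{"translation":[-1,-1,1.5],"turn":[0,0,0]},{"translation":[-1,-1,1.5],"turn":[0,0,0]},{"translation":[-1,-1,1.5],"turn":[0,0,0]},{"translation":[-1,-1,1.5],"turn":[0,0,0]}], "claw": 1, "grip_force": 25}}

```text
clock: 13.4
position: [0.4944, 0.0361, 0.0728]
ee_rot: [-3.02, -0.867, 0.0]
force: [-0.8, -1.0, -0.5]
width: 0.179
```

>>> {"fn": "jog_arm", "kwargs": {"commands": [{"translation":[0,0,0],"turn":[0,0,0]},{"translation":[0,0,0],"turn":[0,0,0]},{"translation":[0,0,0],"turn":[0,0,0]},{"translation":[0,0,0],"turn":[0,0,0]},{"translation":[0,0,0],"turn":[0,0,0]},{"translation":[0,0,0],"turn":[0,0,0]}], "grip_force": 60}}

```text
clock: 13.9
position: [0.4944, 0.0361, 0.0728]
ee_rot: [-3.02, -0.867, -0.0]
force: [0.5, 0.0, -1.2]
width: 0.15
```

```bash
python3 -c "
from h import *
rel([.50,.0362,.22],31.9)"
```

```text
clock 13.9 pos [0.4944 0.0361 0.0728] q [ 0.27  0.5  -0.59  2.02  0.4   0.74 -0.01] F [ 0.5  0.  -1.2] w 0.15
translation [   4.8    2.9 -147.2] turn [-0.     -0.0001  0.0022]
```

Gripped: the 0.15 opening is 13.8 mm, matching the bar. Lift.

>>> {"fn": "jog_arm", "kwargs": {"commands": [{"translation":[0,0,-3],"turn":[0,0,0]},{"translation":[0,0,-10],"turn":[0,0,0]},{"translation":[0,0,-22],"turn":[0,0,0]},{"translation":[0,0,-37],"turn":[0,0,0]},{"translation":[0,0,-53],"turn":[0,0,0]},{"translation":[0,0,-69],"turn":[0,0,0]},{"translation":[0,0,-85],"turn":[0,0,0]},{"translation":[0,0,-100],"turn":[0,0,0]},{"translation":[0,0,-112],"turn":[0,0,0]},{"translation":[0,0,-121],"turn":[0,0,0]},{"translation":[0,0,-125],"turn":[0,0,0]},{"translation":[0,0,-125],"turn":[0,0,0]}]}}

```text
clock: 14.9
position: [0.4946, 0.036, 0.1986]
ee_rot: [3.019, 0.866, 0.002]
force: [-0.8, -0.2, -3.7]
width: 0.147
```

```bash
python3 -c "
from h import *
p=np.array([.4946,.0362,.20]); ex=np.array([np.cos(2.127),np.sin(2.127),0]); ey=np.array([-ex[1],ex[0],0])
d=(ex+ey)/np.sqrt(2)  # world tilt direction (toward pick corner)
ax=np.cross([0,0,1],d); print('axis',ax,'d',d)
for t in (10,20,30): rel(p,31.9,R.from_rotvec(ax*np.radians(t)))
T=R.from_rotvec(ax*np.radians(30)); o=arm.observe()
im=arm.get_image('scene'); cv2.imwrite('pics/s7.png',cv2.resize(im[60:260,160:360],(600,600)))"
```

```text
axis [-0.22719315 -0.97384972  0.        ] d [-0.97384972  0.22719315  0.        ]
clock 14.9 pos [0.4946 0.036  0.1986] q [ 0.36  0.34 -0.68  1.88  0.25  1.01  0.13] F [-0.8 -0.2 -3.7] w 0.147
translation [ 0.1 -0.1 -1.4] turn [-0.1228  0.1224  0.0021]
clock 14.9 pos [0.4946 0.036  0.1986] q [ 0.36  0.34 -0.68  1.88  0.25  1.01  0.13] F [-0.8 -0.2 -3.7] w 0.147
translation [ 0.1 -0.1 -1.4] turn [-0.2464  0.2456  0.0021]
clock 14.9 pos [0.4946 0.036  0.1986] q [ 0.36  0.34 -0.68  1.88  0.25  1.01  0.13] F [-0.8 -0.2 -3.7] w 0.147
translation [ 0.1 -0.1 -1.4] turn [-0.3701  0.3688  0.002 ]
```

View pics/s7.png

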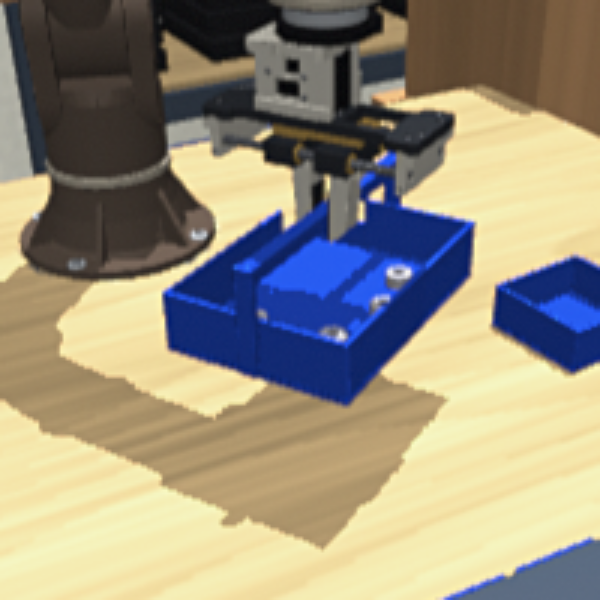

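The tote hangs level about 0.12 m up, with the spacers still inside at (400,272), (380,303), (335,333) and (262,315). Now I tilt it slowly.

>>> {"fn": "jog_arm", "kwargs": {"commands": [{"translation":[0,0,0],"turn":[-0.012,0.012,0]},{"translation":[0,0,0],"turn":[-0.024,0.024,0]},{"translation":[0,0,0],"turn":[-0.036,0.036,0]},{"translation":[0,0,0],"turn":[-0.048,0.048,0]},{"translation":[0,0,0],"turn":[-0.06,0.06,0]},{"translation":[0,0,0],"turn":[-0.072,0.072,0]},{"translation":[0,0,0],"turn":[-0.084,0.084,0]},{"translation":[0,0,0],"turn":[-0.096,0.096,0]},{"translation":[0,0,0],"turn":[-0.108,0.108,0]},{"translation":[0,0,0],"turn":[-0.12,0.12,0]},{"translation":[0,0,0],"turn":[-0.132,0.132,0]},{"translation":[0,0,0],"turn":[-0.144,0.144,0]}]}}

```text
clock: 15.95
position: [0.4943, 0.0361, 0.1979]
ee_rot: [2.912, 0.836, 0.273]
force: [-0.9, -0.2, -5.2]
width: 0.144
```

>>> {"fn": "jog_arm", "kwargs": {"commands": [{"translation":[0,0,0],"turn":[-0.012,0.012,0]},{"translation":[0,0,0],"turn":[-0.024,0.024,0]},{"translation":[0,0,0],"turn":[-0.036,0.036,0]},{"translation":[0,0,0],"turn":[-0.048,0.048,0]},{"translation":[0,0,0],"turn":[-0.06,0.06,0]},{"translation":[0,0,0],"turn":[-0.072,0.072,0]},{"translation":[0,0,0],"turn":[-0.084,0.084,0]},{"translation":[0,0,0],"turn":[-0.096,0.096,0]},{"translation":[0,0,0],"turn":[-0.108,0.108,0]},{"translation":[0,0,0],"turn":[-0.12,0.12,0]},{"translation":[0,0,0],"turn":[-0.132,0.132,0]},{"translation":[0,0,0],"turn":[-0.144,0.144,0]}]}}

```text
clock: 16.95
position: [0.4944, 0.0362, 0.1979]
ee_rot: [2.785, 0.799, 0.526]
force: [-0.3, -0.7, -3.8]
width: 0.145
```

>>> {"fn": "jog_arm", "kwargs": {"commands": [{"translation":[0,0,0],"turn":[-0.015,0.015,0]},{"translation":[0,0,0],"turn":[-0.03,0.03,0]},{"translation":[0,0,0],"turn":[-0.045,0.045,0]},{"translation":[0,0,0],"turn":[-0.06,0.06,0]},{"translation":[0,0,0],"turn":[-0.075,0.075,0]},{"translation":[0,0,0],"turn":[-0.09,0.09,0]},{"translation":[0,0,0],"turn":[-0.09,0.09,0]},{"translation":[0,0,0],"turn":[-0.09,0.09,0]},{"translation":[0,0,0],"turn":[-0.09,0.09,0]},{"translation":[0,0,0],"turn":[-0.09,0.09,0]},{"translation":[0,0,0],"turn":[-0.09,0.09,0]},{"translation":[0,0,0],"turn":[-0.09,0.09,0]}]}}

```text
clock: 17.95
position: [0.4946, 0.036, 0.1979]
ee_rot: [2.697, 0.773, 0.672]
force: [-0.6, 1.4, -5.2]
width: 0.149
```

```bash
python3 -c "
from h import *
rel([.4946,.036,.2],31.9)
o=arm.observe(); print('tool tilt deg',np.degrees(np.arccos(-R.from_rotvec(o['ee_rot']).as_matrix()[2,2])))
s=arm.get_image('scene'); t=arm.get_image('top')
cv2.imwrite('pics/b8.png',np.hstack([cv2.resize(s[100:260,180:360],(400,356)),cv2.resize(t[160:320,165:345],(400,356))]))
for q in ('spacer0','pick_corner','handle'): 
  for n in ('scene','top'): print(n,q,[(np.round(d['at']),round(d['confidence'],2)) for d in arm.landmark_of(n,q)[:5]])"
```

```text
clock 17.95 pos [0.4946 0.036  0.1979] q [ 0.16  0.09 -0.59  2.31  0.89  0.47 -0.61] F [-0.6  1.4 -5.2] w 0.149
translation [ 0.8  0.7 -1.8] turn [ 0.3775 -0.3784  0.0016]
tool tilt deg 30.624864204288826
scene spacer0 []
top spacer0 []
scene pick_corner []
top pick_corner []
scene handle [(array([265., 134.]), 0.9)]
top handle [(array([237., 236.]), 0.74)]
```

View pics/b8.png

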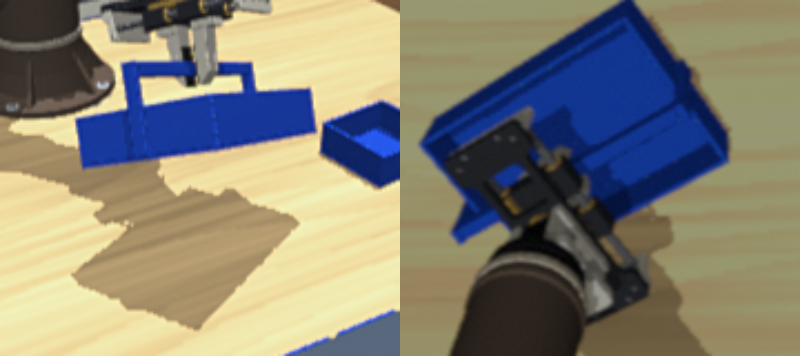

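The tote is tilted 30.6° towards the robot. The visible part of its floor in the top view is empty of spacers, but the arm hides the corner. I'll yaw the held tote about the vertical to see into it.

```bash
python3 -c "
from h import *
o=arm.observe(); print(R.from_rotvec(o['ee_rot']).inv().apply([0,0,1])*np.radians(-4), R.from_rotvec(o['ee_rot']).inv().apply([0,0,1])*np.radians(-48))"
```

```text
[-0.02514804 -0.02515183  0.06007362] [-0.30177648 -0.30182192  0.7208835 ]
```

>>> {"fn": "jog_arm", "kwargs": {"commands": [{"translation":[0,0,0],"turn":[-0.013,-0.013,0.03]},{"translation":[0,0,0],"turn":[-0.038,-0.038,0.09]},{"translation":[0,0,0],"turn":[-0.063,-0.063,0.15]},{"translation":[0,0,0],"turn":[-0.088,-0.088,0.21]},{"translation":[0,0,0],"turn":[-0.113,-0.113,0.27]},{"translation":[0,0,0],"turn":[-0.138,-0.138,0.33]},{"translation":[0,0,0],"turn":[-0.163,-0.163,0.39]},{"translation":[0,0,0],"turn":[-0.188,-0.188,0.45]},{"translation":[0,0,0],"turn":[-0.213,-0.213,0.51]},{"translation":[0,0,0],"turn":[-0.238,-0.238,0.57]},{"translation":[0,0,0],"turn":[-0.255,-0.255,0.61]},{"translation":[0,0,0],"turn":[-0.255,-0.255,0.61]}]}}

```text
clock: 19.35
position: [0.4952, 0.0373, 0.1976]
ee_rot: [2.69, -0.204, 0.482]
force: [0.2, 0.1, -4.7]
width: 0.149
```

```bash
python3 -c "
from h import *
rel([.4946,.036,.2],31.9)
o=arm.observe(); M=R.from_rotvec(o['ee_rot']); print('tool tilt deg',np.degrees(np.arccos(-M.as_matrix()[2,2])))
c=o['position']+M.apply([.08,.115,.068]); print('corner?',c, 'alt',o['position']+M.apply([-.08,.115,.068]),proj('top',c))
s=arm.get_image('scene'); t=arm.get_image('top')
cv2.imwrite('pics/b9.png',np.hstack([cv2.resize(s[100:260,180:360],(400,356)),cv2.resize(t[160:320,165:345],(400,356))]))"
```

```text
clock 19.35 pos [0.4952 0.0373 0.1976] q [-0.1   0.27 -0.58  2.1   0.83  1.02 -1.34] F [ 0.2  0.1 -4.7] w 0.149
translation [ 0.4  2.1 -1.7] turn [ 0.4937 -0.229  -0.6913]
tool tilt deg 30.548168948260486
corner? [ 0.56611326 -0.10090466  0.20908284] alt [ 0.41731899 -0.08939304  0.15139622] [[307.19352496 195.68955965]]
```

View pics/b9.png

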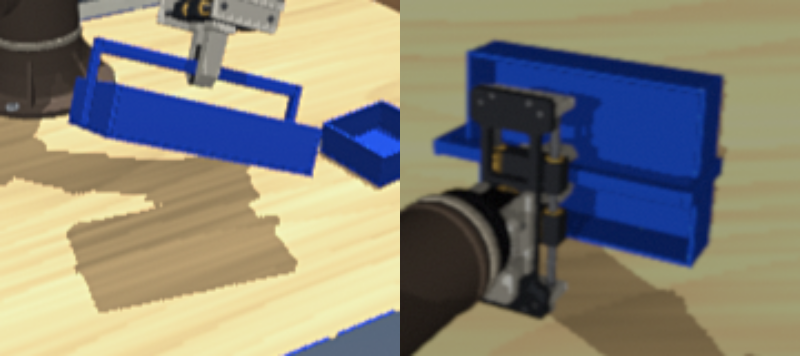

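This picture is still blocked: the leaning gripper covers the corner at (500,230). I'll yaw a bit more and ease the tilt to about 10°. That is still sloped towards the corner, so the spacers stay put while I look in.

```bash
python3 -c "
from h import *
def tgt(delta,t):
    az=np.radians(166.9-delta); return R.from_rotvec(np.array([-np.sin(az),np.cos(az),0])*np.radians(t))
for d in (41,75): rel([.4946,.036,.2],31.9-d,tgt(d,30 if d==41 else 10))"
```

```text
clock 19.45 pos [0.4946 0.0365 0.1976] q [-0.09  0.27 -0.58  2.1   0.83  1.01 -1.33] F [ 0.2 -1.  -5.1] w 0.142
translation [ 0.9  1.3 -1.9] turn [ 0.0029 -0.0114  0.0093]
clock 19.45 pos [0.4946 0.0365 0.1976] q [-0.09  0.27 -0.58  2.1   0.83  1.01 -1.33] F [ 0.2 -1.  -5.1] w 0.142
translation [ 0.9  1.3 -1.9] turn [ 0.0968 -0.3954  0.5698]
```

>>> {"fn": "jog_arm", "kwargs": {"commands": [{"translation":[0,0,0],"turn":[0.005,-0.02,0.029]},{"translation":[0,0,0],"turn":[0.015,-0.06,0.086]},{"translation":[0,0,0],"turn":[0.025,-0.1,0.144]},{"translation":[0,0,0],"turn":[0.035,-0.14,0.202]},{"translation":[0,0,0],"turn":[0.045,-0.18,0.26]},{"translation":[0,0,0],"turn":[0.055,-0.22,0.317]},{"translation":[0,0,0],"turn":[0.065,-0.26,0.375]},{"translation":[0,0,0],"turn":[0.075,-0.3,0.433]},{"translation":[0,0,0],"turn":[0.085,-0.34,0.49]},{"translation":[0,0,0],"turn":[0.092,-0.375,0.54]},{"translation":[0,0,0],"turn":[0.097,-0.395,0.57]},{"translation":[0,0,0],"turn":[0.097,-0.395,0.57]}]}}

```text
clock: 20.45
position: [0.4946, 0.0345, 0.1979]
ee_rot: [2.769, -1.101, 0.105]
force: [0.2, -0.8, -4.5]
width: 0.148
```

```bash
python3 -c "
from h import *
o=arm.observe(); M=R.from_rotvec(o['ee_rot']); print(o['clock'],o['joints'].round(2),'tilt',np.degrees(np.arccos(-M.as_matrix()[2,2])))
s=arm.get_image('scene'); t=arm.get_image('top')
print([(np.round(d['at']),round(d['confidence'],2)) for n in('scene','top') for d in arm.landmark_of(n,'spacer0')])
cv2.imwrite('pics/b10.png',np.hstack([cv2.resize(s[100:260,180:360],(400,356)),cv2.resize(t[160:320,165:345],(400,356))]))"
```

```text
20.45 [ 0.11  0.32 -0.52  1.88  0.37  1.07 -1.35] tilt 10.037383603548216
[(array([300., 159.]), 0.59), (array([309., 166.]), 0.48), (array([288., 157.]), 0.39), (array([303., 165.]), 0.38)]
```

View pics/b10.png

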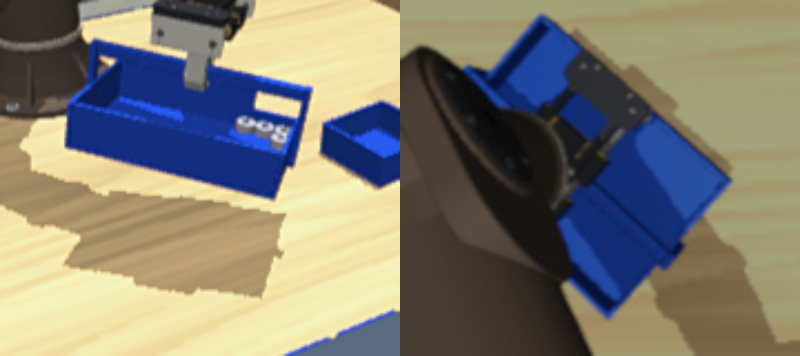

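In the scene view all four spacers sit together near the +x end, at crop (245–285, 120–140). I'll locate them in the tote's frame.

```bash
python3 -c "
from h import *
o=arm.observe(); M=R.from_rotvec(o['ee_rot']).as_matrix()
T=np.c_[-M[:,1],-M[:,0],-M[:,2]]; O=o['position']+M[:,2]*.073
f,cx,cy,e,C=K('scene')
for uv in [(300,159),(309,166),(288,157),(303,165),(180+245/2.222,100+122/2.222),(180+264/2.222,100+126/2.222),(180+281/2.222,100+128/2.222),(180+278/2.222,100+138/2.222)]:
    d=T.T@(C@np.array([(uv[0]-cx)/f,-(uv[1]-cy)/f,-1])); q=T.T@(e-O); h=.017
    P=q+d*(h-q[2])/d[2]; print(np.round(uv,1),P.round(3),'dist',np.linalg.norm(P-[.115,.08,.017]).round(3))
for l in ([.115,.08,.005],[.12,.085,.03],[.12,-.085,.055],[-.12,-.085,.055],[.12,0,.1],[-.12,0,.1]): w=O+T@l; print(l,w.round(3),((proj('scene',w)[0]-[180,100])*2.222).round())"
```

```text
[300 159] [0.084 0.047 0.017] dist 0.046
[309 166] [0.113 0.015 0.017] dist 0.065
[288 157] [0.052 0.042 0.017] dist 0.074
[303 165] [0.097 0.013 0.017] dist 0.069
[290.3 154.9] [0.055 0.059 0.017] dist 0.064
[298.8 156.7] [0.078 0.06  0.017] dist 0.042
[306.5 157.6] [0.098 0.066 0.017] dist 0.022
[305.1 162.1] [0.1   0.034 0.017] dist 0.048
[0.115, 0.08, 0.005] [0.515 0.161 0.107] [294. 136.]
[0.12, 0.085, 0.03] [0.514 0.172 0.13 ] [303. 117.]
[0.12, -0.085, 0.055] [0.638 0.062 0.176] [287. 152.]
[-0.12, -0.085, 0.055] [ 0.474 -0.11   0.205] [ 69. 101.]
[0.12, 0, 0.1] [0.576 0.127 0.21 ] [306.  85.]
[-0.12, 0, 0.1] [ 0.412 -0.045  0.239] [100.  40.]
```

All four spacers are 22–64 mm from the pick corner by hand-picked points, and at most 74 mm by the network's. The projected tote model matches the picture to within a few pixels, so the grip has not slipped. I'll reverse most of that motion to restore about 25° of tilt, then let it settle.

>>> {"fn": "jog_arm", "kwargs": {"commands": [{"translation":[0,0,0],"turn":[-0.005,0.02,-0.029]},{"translation":[0,0,0],"turn":[-0.012,0.05,-0.072]},{"translation":[0,0,0],"turn":[-0.02,0.08,-0.115]},{"translation":[0,0,0],"turn":[-0.027,0.11,-0.159]},{"translation":[0,0,0],"turn":[-0.035,0.14,-0.202]},{"translation":[0,0,0],"turn":[-0.042,0.17,-0.245]},{"translation":[0,0,0],"turn":[-0.05,0.2,-0.29]},{"translation":[0,0,0],"turn":[-0.057,0.23,-0.332]},{"translation":[0,0,0],"turn":[-0.064,0.26,-0.375]},{"translation":[0,0,0],"turn":[-0.069,0.28,-0.404]},{"translation":[0,0,0],"turn":[-0.072,0.295,-0.425]},{"translation":[0,0,0],"turn":[-0.073,0.3,-0.433]}]}}

```text
clock: 21.65
position: [0.494, 0.0367, 0.1978]
ee_rot: [2.735, -0.407, 0.401]
force: [-0.3, 0.1, -4.6]
width: 0.149
```

>>> {"fn": "jog_arm", "kwargs": {"commands": [{"translation":[0,0,0],"turn":[0,0,0]},{"translation":[0,0,0],"turn":[0,0,0]},{"translation":[0,0,0],"turn":[0,0,0]},{"translation":[0,0,0],"turn":[0,0,0]},{"translation":[0,0,0],"turn":[0,0,0]},{"translation":[0,0,0],"turn":[0,0,0]},{"translation":[0,0,0],"turn":[0,0,0]},{"translation":[0,0,0],"turn":[0,0,0]},{"translation":[0,0,0],"turn":[0,0,0]},{"translation":[0,0,0],"turn":[0,0,0]},{"translation":[0,0,0],"turn":[0,0,0]},{"translation":[0,0,0],"turn":[0,0,0]}]}}

```text
clock: 22.65
position: [0.4944, 0.0361, 0.1978]
ee_rot: [2.735, -0.412, 0.399]
force: [0.3, 0.0, -4.1]
width: 0.144
```

```bash
python3 -c "
from h import *
o=arm.observe(); M=R.from_rotvec(o['ee_rot']).as_matrix()
T=np.c_[-M[:,1],-M[:,0],-M[:,2]]; O=o['position']+M[:,2]*.073
print(o['clock'],o['joints'].round(2),abs(o['dq']).max(),o['force'].round(1),o['width'],'tilt',np.degrees(np.arccos(-M[2,2])),'corner',(O+T@[.115,.08,.005]).round(3))
s=arm.get_image('scene')
cv2.imwrite('pics/b11.png',cv2.resize(s[60:280,60:380],(800,550)))"
```

```text
22.65 [-0.05  0.28 -0.56  2.04  0.72  1.03 -1.33] 0.001821538158195689 [ 0.3  0.  -4.1] 0.1440271661176017 tilt 25.736615232659407 corner [0.474 0.132 0.077]
```

View pics/b11.png

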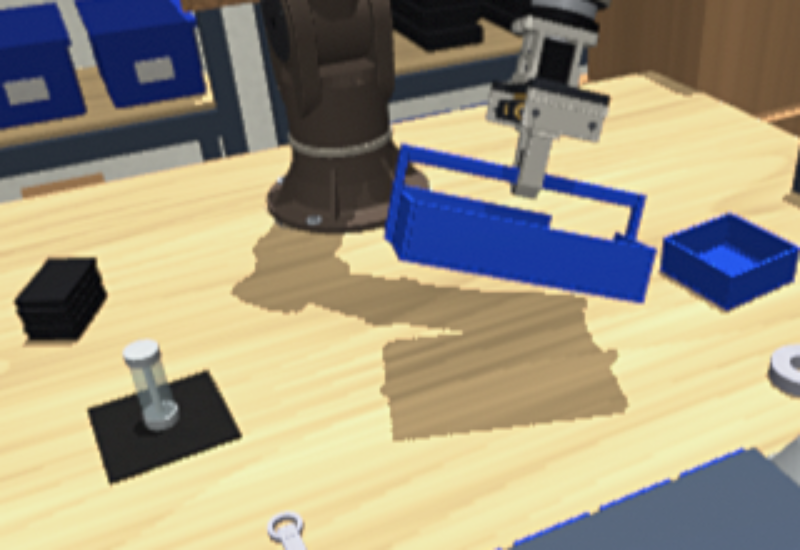

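The gauge stands upright on the mat, its base at (160,415). The tote is held at 25.7°, steady and clear of everything, and the bin, wrench and bearing are undisturbed. I'm handing the job in.

```bash
python3 -c "
from cell import arm
print(arm.sign_off())"
```

```text
the job is handed in; nothing more can be done
None
```

The job is handed in at about 22.7 s on the robot's clock; no verdict was reported. I lifted the gauge out with a 20 N grip and stood it on the mat with about 5 N of contact. I then gripped the tote's handle at 60 N, lifted the tote and tilted it slowly to about 30° towards the low-cut corner.

**Spacers:** I eased the tilt to 10° to look in, and all four spacers were together in that corner. They were 22–64 mm from the inner corner by hand-picked points; the network's detections gave up to 74 mm (limit 92 mm). Those two sets differ by about 20–30 mm for some spacers. I then went back to 25.7° (0.45 rad), where the tote wall and gripper hide the spacers, so that last position was not seen directly.

**Final state:**
- **Tote:** it is held still, and the pick corner is about 77 mm up by calculation.
- **Gauge:** it stands upright on the mat, free of the fingers.
- **Bystanders:** in the last picture the bin, the bearing and wrench (both only partly in view) look unmoved and nothing touches the tote. I judged this by eye and did not measure it.

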